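Turn the wardrobe carousel until the marble jar faces front

TASK

Turn the round plywood carousel by pushing its rim, or one of the upright pegs on its rim, sideways with the fingertips until the green glass marble jar stands at the front, squarely in line with the tongue that sticks out of the fixed base, and leave it standing still there. Do not touch, lift or tip the jar, the padlock or the tin riding on the carousel, and leave the travel mug, the comb and the cabinet with its door as they are.

Things in the scene. Friction and masses are not known exactly. Their poses are not given: they have to be found in the camera images.
- base: Fixed round plywood base of the carousel (diameter 200, height 22 mm), mostly hidden under the tray. Origin on the turning axis at shelf height, z up. Its -x axis points to the front: a plywood tongue 44 mm wide and 16 mm high, with a steel stud on it, sticks out that way and ends 205 mm from the axis, 55 mm beyond the tray's rim.
- front (a point): Point on top of the front tongue, 190 mm from the turning axis along the base's -x, 16 mm above the shelf.
- tray_top (a point): Centre of the upper face of the round plywood tray (diameter 300, 12 mm thick, upper face 36 mm above the shelf), on the turning axis; turns with the tray, z up. Four upright round wooden pegs (diameter 22, tops 76 mm above the shelf) stand on the rim, centres 132 mm from the axis, at 45, 135, 225 and 315 degrees from this frame's x axis.
- tray (a joint): Turn of the tray since the start, rad, counter-clockwise from above positive; turns over a full turn both ways; 0.08 N m friction, stops when not pushed. Dividers (12 mm high) from a flat hub (diameter 40) towards the pegs make four pockets, centred on tray_top's +x, +y, -x, -y; jar, padlock and tin stand in three, about 70 mm from the axis.
- jar: Loose jar of green glass with marbles and a small cork stopper (diameter 26, on the middle), diameter 60, height 63 mm in all, 0.25 kg; stands in one pocket. Origin at the centre of its underside, z up.
- jar_center (a point): Middle of the marble jar, on its axis, 31.5 mm above its underside.
- padlock: Loose steel padlock standing on its flat bottom, shackle up: body 24 x 46 x 38 mm, 62 mm high in all; in another pocket. Origin at the centre of its underside.
- tin: Loose flat round metal tin, diameter 67, height 28 mm; in another pocket. Origin at the centre of its underside.
- mug: Loose aluminium travel mug with black lid, diameter 81, height 154 mm, standing to the right of the carousel. Origin at the centre of its underside.
- comb: Loose black plastic comb, 170 x 31 x 6 mm, lying on the shelf at the right. Origin near its middle, x along its length.
- cabinet: Fixed small plywood cabinet, 160 deep, 180 wide, 200 mm high, left of the carousel, front towards the robot. Origin at the centre of its underside.
- cabinet_door0 (a joint): Opening angle of the cabinet's swing door, 0 shut.

How it is judged:
By the outcome, as a careful person would: the job done as asked, in the order asked, and still so for the second after the job is handed in, with the robot touching nothing.
It also fails if it takes over 51 s, if anything falls off the work surface, if the arm or the gripper's body presses on something with over 40 N, if the wrist force passes 120 N, or if a joint passes its speed limit or range.

ROBOT

A 7-joint arm with a two-finger parallel gripper is mounted at the origin on the work surface. World frame = base frame: x ahead of the robot, y to its left, z up, the work surface at z = 0. Lengths are in m, angles in rad, forces in N, time in s.
With the tool pointing down it reaches from about 0.425 to 0.925 m from the base axis. Payload 6.8 kg.
Tool frame: the origin (TCP) lies at the very end of the fingers, on their centre line; the grasp point (between the pads) lies 19 mm behind it (r.grip_depth is the distance from the TCP to the grasp point, in m); z points along the fingers, y is the direction in which the jaws open and shut (so a half turn about z gives the same grasp; the last joint's range is limited). The gripper opens to 85 mm and grips with 20 to 120 N. Pads are 22 mm wide; open, the fingers measure 114 mm over their backs; the gripper's body (76 mm by 85 mm) begins 54 mm behind the grasp point. The pads swing forward as they close: fully open they stand 13 mm farther back than shut.
Start: joints at [1.164, 0.477, 0.022, 1.555, -0.011, 1.109, -0.083], TCP at [0.199, -0.645, 0.231] pointing down, gripper open.
Joint ranges: [-2.96, 2.96], [-0.34, 2.1], [-1.41, 1.46], [0.24, 2.44], [-1.37, 4.51], [0.17, 1.92], [-2.96, 2.96]. Speed limits (rad/s): [2.39, 2.39, 3.14, 3.14, 3.14, 3.14, 3.14].

INTERFACE

Orientations are given as a rotation vector (axis times angle).
In Python, from bench import status, eyes, workorder, spotter, r gives the robot as it stands.
- The arm moves only by the tool drive_tool, never from a script. Its argument "commands" is a list of rows, each an object of numbers: "rx", "ry", "rz": the turn, a rotation vector about the world's x, y, z normalised to -1 to 1, where 1 is 8 degrees; "tx", "ty", "tz": the shift along the world's x, y, z normalised to -1 to 1, where 1 is 20 mm; "grip": the closure, from -1 (fully open) to 1 (shut). A call has 1 to 10 rows; each row shifts and turns the commanded pose from where the row before left it; what a row does not reach is not made up. A row lasts 1/8 s, in which the tool goes at most 62.5 mm and 10.7 degrees, less where a joint would pass 70% of its speed; a pose out of reach is approached as far as the arm can. A call with a number of a shift or a turn outside -1 to 1 is refused whole. A call with a gripper value outside its range is refused whole. The fingers move at their own pace and stop on an object; "grip_force" is the grip in N (left out, the last holds). Time passes only in rows, so rows that do not move let the fingers close. It gives the time, the measured TCP pose, the force and the opening at its end, in the units of the state.
- status.get_obs(): the state, without advancing time (a new reading comes with each control period).
- eyes.grab_frame(name): name is "scene" or "side" or "wrist"; returns a dict with "frame" (400x640x3 uint8, blue, green, red), "range_z" (400x640 float32, m along the optical axis (not along the pixel's ray), 0 where there is no reading), "fx", "fy", "cx", "cy" (pixels), "T" (4x4, takes a point from camera to world coordinates); the wrist camera has in their place "T_tool_cam" (4x4, takes a point from camera to tool coordinates, whose origin is the TCP and whose axes are the flange's). Camera axes: x right, y down, z forward; pixel columns grow to the right and rows downward; lengths in m; the calibration is good to about 2 mm. A picture is of the moment at which its call begins: read the wrist's pose just before it.
- workorder.hand_in(): hands the job in, once; it reports no verdict.
Trained networks look in the newest picture that a camera, given by its name, has taken for a name from the list of things; names that differ only in an ending like _2 or _b are one class to them, and where a whole thing is asked for, a point or a joint stands for the part that bears it (a point fixed in the world has none). Each returns a list of dicts, best first, with "confidence" (0 to 1); they miss things now and then, are a little off and sometimes report something else, mostly with a low value. They report only what shows in the picture. A call takes as long as a camera call.
- spotter.boxes_of(camera, target): "position" ([column, row] as shares, 0 to 1, of the picture: columns of its width, rows of its height, amid what is visible of it).
- spotter.masks_of(camera, target): "mask" (400x640 bool, what is visible of it) and "position" ([column, row] as shares, 0 to 1, of the picture: columns of its width, rows of its height, amid what is visible of it).
The state is a dict: "clock": time; "joints": joint angles; "qvel": joint speeds; "tau": joint torques, N m; "tcp_pos": TCP position; "orientation": TCP orientation; "contact_force": force on the tool from outside, world axes, zero at the start; "moment": the same for the moment, N m; "grip_width": finger opening in m.
Only numpy, scipy, OpenCV 4.12 (cv2) and the standard library are available. Lean on these libraries where they do the work, as an engineer would, in place of code of your own. Each camera call takes 0.05 s, during which the arm holds its last target.

## Working session

There is one attempt and no reset: what is moved stays moved. The work goes in short steps, Python scripts to look and compute and a tool call to move; the robot and the scene stay as the last step left them, time stands still between calls to the robot, and variables do not carry over. Pictures are saved under pics/ and viewed, and the job is handed in when it is done.

Besides the shell and the picture viewer there is one more tool, called after "Call:" in YAML: its name, and indented under it one key for each argument. drive_tool: Moves the arm, as the interface text tells. Scaled input: -1 to 1 covers 20 mm each way for a shift and 8 degrees each way for a turn. Its arguments: {"type":"object","properties":{"commands":{"type":"array","items":{"type":"object","properties":{"rx":{"type":"number"},"ry":{"type":"number"},"rz":{"type":"number"},"tx":{"type":"number"},"ty":{"type":"number"},"tz":{"type":"number"},"grip":{"type":"number"}}}},"grip_force":{"type":"number"}},"required":["commands"]}

```bash
ls; mkdir -p pics; cat > h.py <<'E'
import numpy as np, cv2
from bench import status, eyes, workorder, spotter, r
def world(g,u,v,z=None):
    z=g["range_z"][int(v),int(u)] if z is None else z
    p=np.array([(u-g["cx"])/g["fx"]*z,(v-g["cy"])/g["fy"]*z,z,1]); return (np.array(g["T"])@p)[:3]
def cloud(g,mask):
    v,u=np.nonzero(mask&(g["range_z"]>0)); z=g["range_z"][v,u]
    p=np.stack([(u-g["cx"])/g["fx"]*z,(v-g["cy"])/g["fy"]*z,z,np.ones_like(z)]); return (np.array(g["T"])@p)[:3].T
def pix(g,p):
    c=np.linalg.inv(np.array(g["T"]))@np.append(p,1); return g["fx"]*c[0]/c[2]+g["cx"],g["fy"]*c[1]/c[2]+g["cy"]
E
python3 - <<'E'
from h import *
print(status.get_obs())
for c in ("scene","side"):
    g=eyes.grab_frame(c); cv2.imwrite(f"pics/{c}0.png",g["frame"])
    print(c,np.round(g["T"],3).tolist())
    for t in ("base","tray","jar","padlock","tin","mug","comb","cabinet"):
        for m in spotter.masks_of(c,t)[:2]:
            P=cloud(g,m["mask"])
            print(t,round(m["confidence"],2),np.round(np.array(m["position"])*[640,400]),np.round(np.median(P,0),3),np.round(np.percentile(P,2,axis=0),3),np.round(np.percentile(P,98,axis=0),3))
E
```

```text
pics
{'clock': 0.0, 'joints': array([ 1.16389403,  0.47783743,  0.02233642,  1.55645682, -0.01151364,
        1.10932769, -0.08310834]), 'qvel': array([ 0.00105903,  0.00150861,  0.00015929, -0.00145808,  0.0007808 ,
        0.00010977,  0.00053988]), 'tau': array([-7.92009837e-05, -5.96452832e+01,  1.60824817e+00, -2.81201470e+01,
        1.25735908e-02,  9.50448884e-03, -3.47862760e-05]), 'tcp_pos': array([ 0.19851507, -0.64451312,  0.23029838]), 'orientation': array([-3.10475832e+00, -4.67352726e-01,  6.44079114e-04]), 'contact_force': array([ 0.09731806, -0.26528584,  0.46106552]), 'moment': array([ 0.01227621,  0.06615165, -0.06674751]), 'grip_width': 0.08538209582503124}
scene [[0.125, 0.791, -0.599, 1.318], [0.992, -0.094, 0.082, -0.103], [0.009, -0.605, -0.796, 1.12], [0.0, 0.0, 0.0, 1.0]]
tray 0.87 [298. 233.] [ 0.641 -0.073  0.036] [ 0.48  -0.206  0.015] [0.755 0.065 0.075]
tray 0.4 [176. 220.] [ 0.609 -0.425  0.131] [ 0.548 -0.468  0.002] [ 0.626 -0.396  0.154]
jar 0.83 [276. 220.] [ 0.616 -0.139  0.083] [ 0.581 -0.167  0.043] [ 0.632 -0.113  0.1  ]
jar 0.47 [300. 234.] [ 
[... 723 characters left out ...]
 [357. 192.] [ 0.445 -0.12   0.017] [ 0.418 -0.15   0.003] [ 0.474 -0.098  0.023]
tray 0.96 [294. 190.] [ 0.599 -0.046  0.038] [ 0.474 -0.191  0.03 ] [0.746 0.074 0.075]
padlock 0.54 [296. 189.] [ 0.601 -0.047  0.038] [ 0.476 -0.192  0.031] [0.746 0.075 0.076]
tin 0.72 [281. 191.] [0.623 0.009 0.064] [ 0.595 -0.046  0.037] [0.669 0.035 0.068]
tin 0.39 [390. 167.] [ 0.398 -0.308  0.005] [ 0.331 -0.354 -0.001] [ 0.47  -0.261  0.01 ]
mug 0.58 [353. 112.] [ 0.576 -0.405  0.103] [ 0.548 -0.454  0.007] [ 0.615 -0.392  0.154]
comb 0.55 [389. 166.] [ 0.399 -0.308  0.005] [ 0.332 -0.353 -0.001] [ 0.472 -0.261  0.01 ]
cabinet 0.55 [197. 307.] [0.553 0.482 0.19 ] [0.499 0.368 0.015] [0.66  0.542 0.204]
```

View pics/scene0.png

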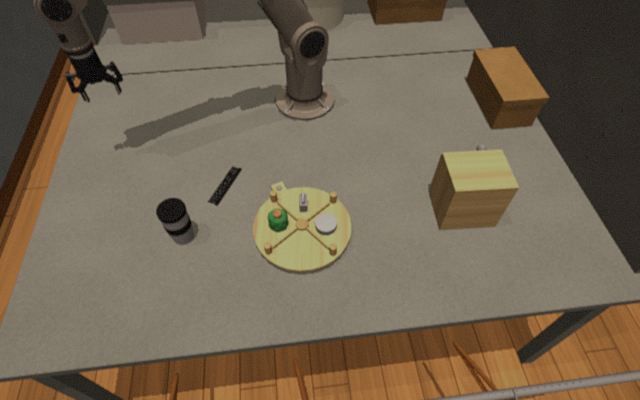

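View pics/side0.png

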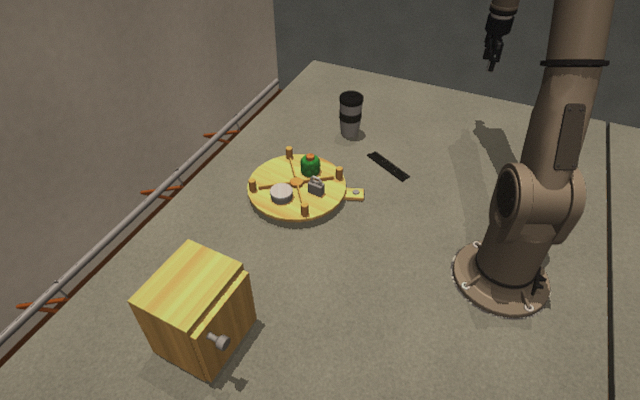

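The scene view shows the jar at about (276,220), the padlock at (303,203), the tin at (326,223), and the tongue under the rim at (280,187). Next I'll measure the axis, pegs, tongue and jar precisely.

```bash
cat > meas.py <<'E'
from h import *
from scipy.optimize import least_squares
def circ(P,R=None):
    if R: f=lambda q:np.hypot(P[:,0]-q[0],P[:,1]-q[1])-R
    else: f=lambda q:np.hypot(P[:,0]-q[0],P[:,1]-q[1])-q[2]
    return least_squares(f,[*P.mean(0)[:2],.1][:2 if R else 3],loss="soft_l1",f_scale=.002).x
A0=np.array([.617,-.066])
def run(cams=("scene","side"),tag=""):
  for c in cams:
    g=eyes.grab_frame(c); P=cloud(g,np.ones((400,640),bool)); F=g["frame"][np.nonzero(g["range_z"]>0)]
    d=np.hypot(*(P[:,:2]-A0).T)
    top=P[(d<.19)&(abs(P[:,2]-.036)<.006)]
    h=cv2.convexHull(top[:,:2].astype(np.float32))[:,0]
    h=h[np.hypot(*(h-A0).T)>.12]; ax=circ(h)
    # pegs: high points near radius .132
    A=ax[:2]
    d=np.hypot(*(P[:,:2]-A).T)
    pg=P[(abs(d-.132)<.016)&(P[:,2]>.068)&(P[:,2]<.085)]
    an=np.degrees(np.arctan2(*(pg[:,:2]-A).T[::-1]))
    hs=[]
    used=np.zeros(len(an),bool)
    for k in range(len(an)):
        if used[k]: continue
        m=abs((an-an[k]+180)%360-180)<12; used|=m; 
        if m.sum()>5: hs.append((np.round(pg[m].mean(0),3).tolist(),round(float(np.degrees(np.arctan2(*(pg[m].mean(0)[:2]-A)[::-1]))),1),int(m.sum())))
    tg=P[(d>.158)&(d<.215)&(abs(P[:,2]-.016)<.006)]
    tc=tg.mean(0)[:2] if len(tg) else A; e=tg[:,:2]-tc; 
    print(c,"axis",np.round(ax,4)); print(" pegs",hs)
    print(" tongue n",len(tg),"centroid",np.round(tc,4),"ang",round(float(np.degrees(np.arctan2(*(tc-A)[::-1]))),2),"r",np.hypot(*(tc-A)).round(4))
    hsv=cv2.cvtColor(F[None],cv2.COLOR_BGR2HSV)[0]
    m=(d<.125)&(P[:,2]>.042)&(hsv[:,0]>40)&(hsv[:,0]<90)&(hsv[:,1]>70)
    J=P[m]
    m2=(d<.12)&(P[:,2]>.092)&(P[:,2]<.105)&(np.hypot(*(P[:,:2]-J.mean(0)[:2]).T)<.03)
    K=P[m2]; 
    jc=circ(J[(J[:,2]<.075)],.030)
    for n,q in(("jarbody",jc),("cork",K.mean(0)[:2])): print(" ",n,np.round(q,4),"ang",round(float(np.degrees(np.arctan2(*(q-A)[::-1]))),2),"r",np.hypot(*(q-A)).round(4))
    print("  jar ztop",J[:,2].max().round(3),len(J),len(K))
    if tag: cv2.imwrite(f"pics/{c}_{tag}.png",g["frame"])
if __name__=="__main__":
    import sys; run(tag=sys.argv[1] if len(sys.argv)>1 else "")
E
python3 meas.py
```

```text
scene axis [ 0.6148 -0.0693  0.1494]
 pegs [([0.512, -0.148, 0.075], -142.7, 42), ([0.537, 0.036, 0.075], 126.4, 37), ([0.695, -0.175, 0.075], -52.6, 46), ([0.721, 0.01, 0.074], 36.6, 45)]
 tongue n 113 centroid [ 0.4412 -0.1312] ang -160.38 r 0.1843
  jarbody [ 0.6009 -0.1402] ang -101.14 r 0.0722
  cork [ 0.6035 -0.1394] ang -99.17 r 0.071
  jar ztop 0.09 273 58
side axis [ 0.6133 -0.0671  0.1496]
 pegs [([0.691, -0.172, 0.075], -53.2, 33), ([0.507, -0.145, 0.075], -143.8, 38), ([0.717, 0.013, 0.076], 37.5, 39), ([0.533, 0.04, 0.076], 126.7, 46)]
 tongue n 154 centroid [ 0.4415 -0.1239] ang -161.69 r 0.181
  jarbody [ 0.6016 -0.1402] ang -99.11 r 0.0741
  cork [ 0.5998 -0.1356] ang -101.19 r 0.0698
  jar ztop 0.094 299 51
```

Call:
drive_tool:
  commands:
    - {"tx": 0.87,"ty": 0.83,"rz": 0.7,"grip": 1}
    - {"tx": 0.87,"ty": 0.83,"rz": 0.7,"grip": 1}
    - {"tx": 0.87,"ty": 0.83,"rz": 0.7,"grip": 1}
    - {"tx": 0.87,"ty": 0.83,"rz": 0.7,"grip": 1}
    - {"tx": 0.87,"ty": 0.83,"rz": 0.7,"grip": 1}
    - {"tx": 0.87,"ty": 0.83,"rz": 0.7,"grip": 1}
    - {"tx": 0.87,"ty": 0.83,"rz": 0.7,"grip": 1}
    - {"tx": 0.87,"ty": 0.83,"rz": 0.7,"grip": 1}
    - {"tx": 0.87,"ty": 0.83,"rz": 0.7,"grip": 1}
    - {"tx": 0.87,"ty": 0.83,"rz": 0.5,"grip": 1}

```text
validation failed for argument at $.co...
```

Call:
drive_tool:
  commands:
    - {"tx": 0.87,"ty": 0.83,"grip": 1}
    - {"tx": 0.87,"ty": 0.83,"grip": 1}
    - {"tx": 0.87,"ty": 0.83,"grip": 1}
    - {"tx": 0.87,"ty": 0.83,"grip": 1}
    - {"tx": 0.87,"ty": 0.83,"grip": 1}
    - {"tx": 0.87,"ty": 0.83,"grip": 1}
    - {"tx": 0.87,"ty": 0.83,"grip": 1}
    - {"tx": 0.87,"ty": 0.83,"grip": 1}
    - {"tx": 0.87,"ty": 0.83,"grip": 1}
    - {"tx": 0.87,"ty": 0.83,"grip": 1}

```text
validation failed for argument at $.co...
```

Call:
drive_tool:
  commands:
    - {"tx": 0.87,"ty": 0.83,"grip": 1}
    - {"tx": 0.87,"ty": 0.83,"grip": 1}
    - {"tx": 0.87,"ty": 0.83,"grip": 1}
    - {"tx": 0.87,"ty": 0.83,"grip": 1}
    - {"tx": 0.87,"ty": 0.83,"grip": 1}
    - {"tx": 0.87,"ty": 0.83,"grip": 1}
    - {"tx": 0.87,"ty": 0.83,"grip": 1}
    - {"tx": 0.87,"ty": 0.83,"grip": 1}
    - {"tx": 0.87,"ty": 0.83,"grip": 1}
    - {"tx": 0.87,"ty": 0.83,"grip": 1}

```text
validation failed for argument at $.co...
```

Call:
drive_tool:
  commands:
    - {"tx": 0.87,"ty": 0.83,"tz": 0.0,"rx": 0.0,"ry": 0.0,"rz": 0.7,"grip": 1.0}

```text
clock: 1.12
tcp_pos: [0.2141, -0.6295, 0.2312]
orientation: [3.08, 0.616, -0.002]
contact_force: [0.2, -0.2, -0.4]
grip_width: 0.0697
```

All seven keys are needed in each row.

Call:
drive_tool:
  commands:
    - {"tx": 0.87,"ty": 0.83,"tz": 0,"rx": 0,"ry": 0,"rz": 0.7,"grip": 1}
    - {"tx": 0.87,"ty": 0.83,"tz": 0,"rx": 0,"ry": 0,"rz": 0.7,"grip": 1}
    - {"tx": 0.87,"ty": 0.83,"tz": 0,"rx": 0,"ry": 0,"rz": 0.7,"grip": 1}
    - {"tx": 0.87,"ty": 0.83,"tz": 0,"rx": 0,"ry": 0,"rz": 0.7,"grip": 1}
    - {"tx": 0.87,"ty": 0.83,"tz": 0,"rx": 0,"ry": 0,"rz": 0.7,"grip": 1}
    - {"tx": 0.87,"ty": 0.83,"tz": 0,"rx": 0,"ry": 0,"rz": 0.7,"grip": 1}
    - {"tx": 0.87,"ty": 0.83,"tz": 0,"rx": 0,"ry": 0,"rz": 0.7,"grip": 1}
    - {"tx": 0.87,"ty": 0.83,"tz": 0,"rx": 0,"ry": 0,"rz": 0.7,"grip": 1}
    - {"tx": 0.87,"ty": 0.83,"tz": 0,"rx": 0,"ry": 0,"rz": 0.5,"grip": 1}
    - {"tx": 0.87,"ty": 0.83,"tz": 0,"rx": 0,"ry": 0,"rz": 0,"grip": 1}

```text
clock: 2.38
tcp_pos: [0.3908, -0.4618, 0.2314]
orientation: [2.548, 1.837, 0.0]
contact_force: [0.8, 0.7, -0.4]
grip_width: 0.0001
```

Call:
drive_tool:
  commands:
    - {"tx": 0.87,"ty": 0.83,"tz": 0,"rx": 0,"ry": 0,"rz": 0,"grip": 1}
    - {"tx": 0.87,"ty": 0.83,"tz": 0,"rx": 0,"ry": 0,"rz": 0,"grip": 1}
    - {"tx": 0.87,"ty": 0.83,"tz": 0,"rx": 0,"ry": 0,"rz": 0,"grip": 1}
    - {"tx": 0.87,"ty": 0.83,"tz": 0,"rx": 0,"ry": 0,"rz": 0,"grip": 1}
    - {"tx": 0.87,"ty": 0.83,"tz": 0,"rx": 0,"ry": 0,"rz": 0,"grip": 1}
    - {"tx": 0.87,"ty": 0.83,"tz": 0,"rx": 0,"ry": 0,"rz": 0,"grip": 1}
    - {"tx": 0.87,"ty": 0.83,"tz": 0,"rx": 0,"ry": 0,"rz": 0,"grip": 1}
    - {"tx": 0.87,"ty": 0.83,"tz": 0,"rx": 0,"ry": 0,"rz": 0,"grip": 1}
    - {"tx": 0.87,"ty": 0.83,"tz": 0,"rx": 0,"ry": 0,"rz": 0,"grip": 1}
    - {"tx": 0.87,"ty": 0.83,"tz": 0,"rx": 0,"ry": 0,"rz": 0,"grip": 1}

```text
clock: 3.62
tcp_pos: [0.5648, -0.2957, 0.2313]
orientation: [2.549, 1.836, 0.0]
contact_force: [0.5, 0.7, -0.0]
grip_width: 0.0002
```

Call:
drive_tool:
  commands:
    - {"tx": 0.87,"ty": 0.83,"tz": 0,"rx": 0,"ry": 0,"rz": 0,"grip": 1}
    - {"tx": 0.87,"ty": 0.83,"tz": 0,"rx": 0,"ry": 0,"rz": 0,"grip": 1}
    - {"tx": 0.87,"ty": 0.83,"tz": 0,"rx": 0,"ry": 0,"rz": 0,"grip": 1}
    - {"tx": 0.87,"ty": 0.83,"tz": 0,"rx": 0,"ry": 0,"rz": 0,"grip": 1}
    - {"tx": 0.87,"ty": 0.83,"tz": 0,"rx": 0,"ry": 0,"rz": 0,"grip": 1}
    - {"tx": 0.87,"ty": 0.83,"tz": 0,"rx": 0,"ry": 0,"rz": 0,"grip": 1}
    - {"tx": 0.87,"ty": 0.83,"tz": 0,"rx": 0,"ry": 0,"rz": 0,"grip": 1}
    - {"tx": 0.87,"ty": 0.83,"tz": 0,"rx": 0,"ry": 0,"rz": 0,"grip": 1}
    - {"tx": 0.87,"ty": 0.83,"tz": 0,"rx": 0,"ry": 0,"rz": 0,"grip": 1}
    - {"tx": 0,"ty": 0,"tz": 0,"rx": 0,"ry": 0,"rz": 0,"grip": 1}

```text
clock: 4.88
tcp_pos: [0.7221, -0.1439, 0.231]
orientation: [-2.545, -1.84, -0.002]
contact_force: [0.2, 0.5, 0.3]
grip_width: 0.0001
```

Call:
drive_tool:
  commands:
    - {"tx": 0,"ty": 0,"tz": 0,"rx": 0,"ry": 0,"rz": -0.9,"grip": 1}
    - {"tx": 0,"ty": 0,"tz": 0,"rx": 0,"ry": 0,"rz": -0.9,"grip": 1}
    - {"tx": 0,"ty": 0,"tz": -1,"rx": 0,"ry": 0,"rz": -0.9,"grip": 1}
    - {"tx": 0,"ty": 0,"tz": -1,"rx": 0,"ry": 0,"rz": -0.9,"grip": 1}
    - {"tx": 0,"ty": 0,"tz": -1,"rx": 0,"ry": 0,"rz": -0.8,"grip": 1}
    - {"tx": 0,"ty": 0,"tz": -1,"rx": 0,"ry": 0,"rz": 0,"grip": 1}
    - {"tx": 0,"ty": 0,"tz": -1,"rx": 0,"ry": 0,"rz": 0,"grip": 1}
    - {"tx": 0,"ty": 0,"tz": 0,"rx": 0,"ry": 0,"rz": 0,"grip": 1}

```text
clock: 5.88
tcp_pos: [0.7193, -0.1472, 0.1289]
orientation: [-2.983, -0.98, 0.006]
contact_force: [-1.0, -0.4, -0.6]
grip_width: -0.0001
```

```bash
python3 - <<'E'
from h import *
g=eyes.grab_frame("scene"); a=g["frame"][120:320,200:420]
s=eyes.grab_frame("side"); b=s["frame"][80:280,200:420]
cv2.imwrite("pics/chk1.png",cv2.resize(np.hstack([a,b]),None,fx=1.8,fy=1.8,interpolation=cv2.INTER_CUBIC))
print(status.get_obs()["tcp_pos"],status.get_obs()["orientation"])
E
```

```text
[ 0.72093332 -0.14724106  0.13151082] [2.98483426e+00 9.79886250e-01 4.71996650e-04]
```

View pics/chk1.png

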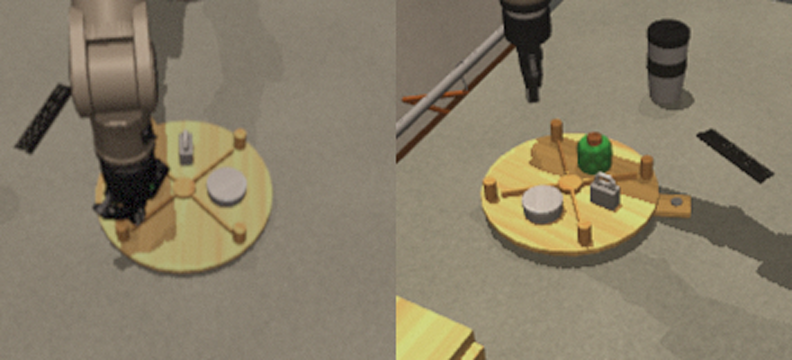

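The descent path is clear: the fingers are over the empty pocket, and peg 2 lies just clockwise of them. I'll work out the arc next.

```bash
python3 - <<'E'
import numpy as np
A=np.array([.614,-.068]);R=.133
a=[-37,-41,-45]+list(range(-50,-100,-5))
p=np.array([A+R*np.array([np.cos(np.radians(t)),np.sin(np.radians(t))]) for t in a])
print(p[0]); print(np.c_[a[1:],np.round(np.diff(p,axis=0)/.02,2)])
E
```

```text
[ 0.72021852 -0.1480414 ]
[[-4.1e+01 -2.9e-01 -3.6e-01]
 [-4.5e+01 -3.2e-01 -3.4e-01]
 [-5.0e+01 -4.3e-01 -3.9e-01]
 [-5.5e+01 -4.6e-01 -3.5e-01]
 [-6.0e+01 -4.9e-01 -3.1e-01]
 [-6.5e+01 -5.1e-01 -2.7e-01]
 [-7.0e+01 -5.4e-01 -2.2e-01]
 [-7.5e+01 -5.5e-01 -1.7e-01]
 [-8.0e+01 -5.7e-01 -1.3e-01]
 [-8.5e+01 -5.8e-01 -8.0e-02]
 [-9.0e+01 -5.8e-01 -3.0e-02]
 [-9.5e+01 -5.8e-01  3.0e-02]]
```

Call:
drive_tool:
  commands:
    - {"tx": 0,"ty": 0,"tz": -1,"rx": 0,"ry": 0,"rz": 0,"grip": 1}
    - {"tx": 0,"ty": 0,"tz": -1,"rx": 0,"ry": 0,"rz": 0,"grip": 1}
    - {"tx": 0,"ty": 0,"tz": -1,"rx": 0,"ry": 0,"rz": 0,"grip": 1}
    - {"tx": 0,"ty": 0,"tz": -1,"rx": 0,"ry": 0,"rz": 0,"grip": 1}
    - {"tx": 0,"ty": 0,"tz": 0,"rx": 0,"ry": 0,"rz": 0,"grip": 1}

```text
clock: 6.6
tcp_pos: [0.719, -0.1468, 0.0484]
orientation: [-2.983, -0.979, 0.006]
contact_force: [0.7, -0.5, -0.5]
grip_width: -0.0002
```

Call:
drive_tool:
  commands:
    - {"tx": -0.29,"ty": -0.36,"tz": 0.1,"rx": 0,"ry": 0,"rz": -0.5,"grip": 1}
    - {"tx": -0.32,"ty": -0.34,"tz": 0,"rx": 0,"ry": 0,"rz": -0.5,"grip": 1}
    - {"tx": -0.43,"ty": -0.39,"tz": 0,"rx": 0,"ry": 0,"rz": -0.62,"grip": 1}
    - {"tx": -0.46,"ty": -0.35,"tz": 0,"rx": 0,"ry": 0,"rz": -0.62,"grip": 1}
    - {"tx": -0.49,"ty": -0.31,"tz": 0,"rx": 0,"ry": 0,"rz": -0.62,"grip": 1}
    - {"tx": -0.51,"ty": -0.27,"tz": 0,"rx": 0,"ry": 0,"rz": -0.62,"grip": 1}
    - {"tx": -0.54,"ty": -0.22,"tz": 0,"rx": 0,"ry": 0,"rz": -0.62,"grip": 1}
    - {"tx": 0,"ty": 0,"tz": 0,"rx": 0,"ry": 0,"rz": 0,"grip": 1}

```text
clock: 7.6
tcp_pos: [0.6599, -0.1927, 0.0541]
orientation: [3.139, 0.096, 0.001]
contact_force: [0.0, -0.6, 0.3]
grip_width: -0.0002
```

```bash
python3 meas.py p1; python3 - <<'E'
from h import *
o=status.get_obs(); print(o["tcp_pos"],o["contact_force"],o["clock"])
a=cv2.imread("pics/scene_p1.png")[120:320,200:420];b=cv2.imread("pics/side_p1.png")[80:280,200:420]
cv2.imwrite("pics/chk2.png",cv2.resize(np.hstack([a,b]),None,fx=1.8,fy=1.8,interpolation=cv2.INTER_CUBIC))
E
```

```text
scene axis [ 0.6146 -0.0692  0.1495]
 pegs [([0.486, -0.089, 0.075], -171.3, 36), ([0.598, 0.061, 0.075], 97.5, 39), ([0.665, -0.201, 0.078], -69.1, 9), ([0.669, -0.192, 0.077], -66.2, 31), ([0.746, -0.05, 0.075], 8.4, 47)]
 tongue n 122 centroid [ 0.4424 -0.1322] ang -159.9 r 0.1834
  jarbody [ 0.5687 -0.1256] ang -129.17 r 0.0727
  cork [ 0.5732 -0.1254] ang -126.4 r 0.0698
  jar ztop 0.398 277 48
side axis [ 0.6133 -0.068   0.15  ]
 pegs [([0.643, -0.19, 0.076], -76.1, 67), ([0.632, -0.196, 0.075], -81.9, 36), ([0.742, -0.047, 0.076], 9.2, 36), ([0.482, -0.085, 0.075], -172.7, 41), ([0.593, 0.064, 0.075], 98.9, 48)]
 tongue n 155 centroid [ 0.4417 -0.1243] ang -161.85 r 0.1807
  jarbody [ 0.5696 -0.1254] ang -127.33 r 0.0721
  cork [ 0.567  -0.1211] ang -131.14 r 0.0704
  jar ztop 0.093 306 50
[ 0.6606791  -0.19161327  0.05390262] [-0.08233655  0.02910206  0.60083086] 7.7
```

View pics/chk2.png

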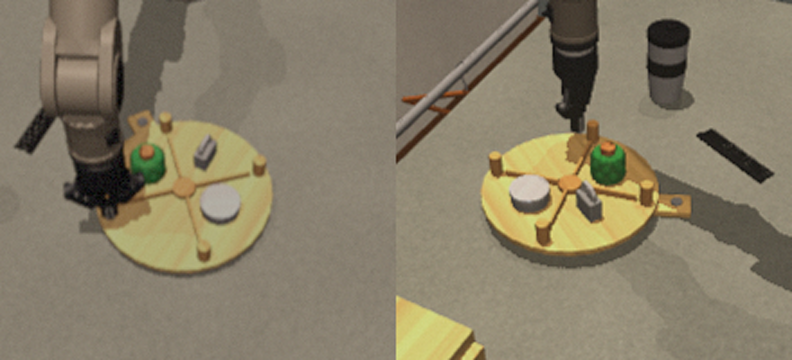

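```bash
python3 - <<'E'
from h import *
out=[]
for c in ("scene","side"):
    g=eyes.grab_frame(c)
    # ortho at z=.016: x 0.38..0.50, y -0.22..-0.04 
    n=3  # px per mm
    xs=np.arange(.40,.50,.001/n); ys=np.arange(-.19,-.06,.001/n)
    X,Y=np.meshgrid(xs,ys,indexing="ij")
    P=np.stack([X,Y,np.full_like(X,.016),np.ones_like(X)],-1)@np.linalg.inv(np.array(g["T"])).T
    U=(g["fx"]*P[...,0]/P[...,2]+g["cx"]).astype(np.float32);V=(g["fy"]*P[...,1]/P[...,2]+g["cy"]).astype(np.float32)
    im=cv2.remap(g["frame"],U,V,cv2.INTER_LINEAR)
    A={"scene":(.6147,-.0692),"side":(.6133,-.0676)}[c]
    for ang,col in((-159,(255,0,0)),(-161,(0,0,255)),(-163,(0,255,0))):
        t=np.radians(ang); d=np.array([np.cos(t),np.sin(t)]);s=np.array([-d[1],d[0]])
        for k in (0,):
            p=[((np.array(A)+d*r+s*k)-[.40,-.19])*1000*n for r in (.15,.205)]
            cv2.line(im,*[(int(q[1]),int(q[0])) for q in p],col,1)
    out.append(im)
cv2.imwrite("pics/tong.png",np.hstack(out)); print(out[0].shape)
E
```

```text
(300, 390, 3)
```

View pics/tong.png

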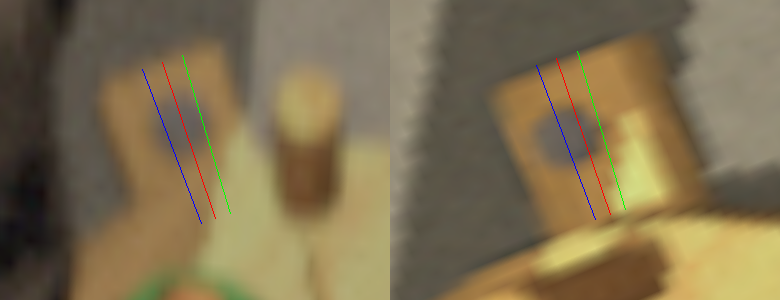

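```bash
python3 - <<'E'
import numpy as np
A=np.array([.614,-.068]);R=.133
a=[-70,-75,-80,-85,-90,-94,-97,-99,-100,-101]
p=np.array([A+R*np.array([np.cos(np.radians(t)),np.sin(np.radians(t))]) for t in a])
print(p[0]); print(np.c_[a[1:],np.round(np.diff(p,axis=0)/.02,2)])
E
```

```text
[ 0.65948868 -0.19297912]
[[-7.50e+01 -5.50e-01 -1.70e-01]
 [-8.00e+01 -5.70e-01 -1.30e-01]
 [-8.50e+01 -5.80e-01 -8.00e-02]
 [-9.00e+01 -5.80e-01 -3.00e-02]
 [-9.40e+01 -4.60e-01  2.00e-02]
 [-9.70e+01 -3.50e-01  3.00e-02]
 [-9.90e+01 -2.30e-01  3.00e-02]
 [-1.00e+02 -1.10e-01  2.00e-02]
 [-1.01e+02 -1.10e-01  2.00e-02]]
```

Call:
drive_tool:
  commands:
    - {"tx": -0.55,"ty": -0.17,"tz": 0,"rx": 0,"ry": 0,"rz": -0.62,"grip": 1}
    - {"tx": -0.57,"ty": -0.13,"tz": 0,"rx": 0,"ry": 0,"rz": -0.62,"grip": 1}
    - {"tx": -0.58,"ty": -0.08,"tz": 0,"rx": 0,"ry": 0,"rz": -0.62,"grip": 1}
    - {"tx": -0.58,"ty": -0.03,"tz": 0,"rx": 0,"ry": 0,"rz": -0.62,"grip": 1}
    - {"tx": -0.46,"ty": 0.02,"tz": 0,"rx": 0,"ry": 0,"rz": -0.5,"grip": 1}
    - {"tx": -0.2,"ty": 0.02,"tz": 0,"rx": 0,"ry": 0,"rz": -0.2,"grip": 1}
    - {"tx": -0.1,"ty": 0.01,"tz": 0,"rx": 0,"ry": 0,"rz": 0,"grip": 1}
    - {"tx": -0.1,"ty": 0.01,"tz": 0,"rx": 0,"ry": 0,"rz": 0,"grip": 1}
    - {"tx": 0,"ty": 0,"tz": 0,"rx": 0,"ry": 0,"rz": 0,"grip": 1}

```text
clock: 8.93
tcp_pos: [0.5971, -0.1989, 0.0533]
orientation: [-3.084, 0.596, 0.0]
contact_force: [0.3, -0.0, 0.6]
grip_width: 0.0
```

```bash
python3 meas.py p2; python3 - <<'E'
from h import *
o=status.get_obs(); print(o["tcp_pos"],o["contact_force"],o["clock"])
a=cv2.imread("pics/scene_p2.png")[120:320,200:420];b=cv2.imread("pics/side_p2.png")[80:280,200:420]
cv2.imwrite("pics/chk3.png",cv2.resize(np.hstack([a,b]),None,fx=1.8,fy=1.8,interpolation=cv2.INTER_CUBIC))
E
```

```text
scene axis [ 0.6145 -0.0693  0.1496]
 pegs [([0.49, -0.03, 0.075], 162.5, 36), ([0.606, -0.199, 0.077], -93.9, 32), ([0.655, 0.056, 0.075], 71.8, 42), ([0.742, -0.108, 0.075], -17.1, 50)]
 tongue n 119 centroid [ 0.4427 -0.1319] ang -159.96 r 0.1829
  jarbody [ 0.5491 -0.1009] ang -154.17 r 0.0727
  cork [ 0.5534 -0.1018] ang -152.0 r 0.0693
  jar ztop 0.407 296 45
side axis [ 0.6134 -0.068   0.1503]
 pegs [([0.584, -0.192, 0.076], -103.4, 71), ([0.738, -0.104, 0.075], -16.4, 38), ([0.577, -0.192, 0.076], -106.4, 48), ([0.487, -0.026, 0.075], 161.8, 46), ([0.651, 0.06, 0.075], 73.6, 47)]
 tongue n 159 centroid [ 0.4417 -0.1248] ang -161.69 r 0.1809
  jarbody [ 0.5497 -0.1008] ang -152.78 r 0.0717
  cork [ 0.548  -0.0969] ang -156.15 r 0.0715
  jar ztop 0.09 318 54
[ 0.59703174 -0.19894887  0.05322064] [0.2167063  1.03346726 0.19498003] 9.025
```

View pics/chk3.png

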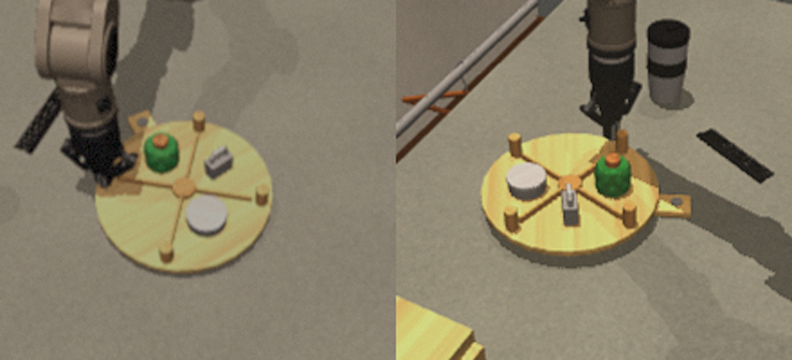

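Call:
drive_tool:
  commands:
    - {"tx": 0.2,"ty": -0.1,"tz": 0,"rx": 0,"ry": 0,"rz": 0,"grip": 1}
    - {"tx": 0,"ty": 0,"tz": 1,"rx": 0,"ry": 0,"rz": 0,"grip": 1}
    - {"tx": 0,"ty": 0,"tz": 1,"rx": 0,"ry": 0,"rz": 0,"grip": 1}
    - {"tx": 0,"ty": 0,"tz": 1,"rx": 0,"ry": 0,"rz": 0,"grip": 1}
    - {"tx": 0,"ty": 0,"tz": 1,"rx": 0,"ry": 0,"rz": 0,"grip": 1}
    - {"tx": 0,"ty": 0,"tz": 1,"rx": 0,"ry": 0,"rz": 0,"grip": 1}
    - {"tx": 0,"ty": 0,"tz": 1,"rx": 0,"ry": 0,"rz": 0,"grip": 1}
    - {"tx": 0,"ty": 0,"tz": 1,"rx": 0,"ry": 0,"rz": 0,"grip": 1}
    - {"tx": 0,"ty": 0,"tz": 1,"rx": 0,"ry": 0,"rz": 0,"grip": 1}
    - {"tx": 0,"ty": 0,"tz": 0,"rx": 0,"ry": 0,"rz": 0,"grip": 1}

```text
clock: 10.28
tcp_pos: [0.6022, -0.2012, 0.2158]
orientation: [3.084, -0.597, 0.006]
contact_force: [-0.0, 0.1, 0.6]
grip_width: 0.0001
```

```bash
cat > w.py <<'E'
from h import *
from scipy.spatial.transform import Rotation
def wrist():
    o=status.get_obs(); g=eyes.grab_frame("wrist")
    T=np.eye(4);T[:3,:3]=Rotation.from_rotvec(o["orientation"]).as_matrix();T[:3,3]=o["tcp_pos"]
    g["T"]=T@np.array(g["T_tool_cam"]); return g
E
python3 - <<'E'
from w import *
g=wrist(); cv2.imwrite("pics/w1.png",g["frame"]); print(np.round(g["T"],3),np.round(g["T_tool_cam"],3),g["fx"])
print(pix(g,[.434,-.13,.016]),pix(g,[.55,-.1,.09]),pix(g,[.614,-.068,.036]))
E
```

```text
[[-0.373 -0.879 -0.296  0.679]
 [-0.928  0.354  0.119 -0.231]
 [ 0.     0.319 -0.948  0.359]
 [ 0.     0.     0.     1.   ]] [[ 0.    -0.947 -0.322  0.083]
 [ 1.     0.     0.001 -0.001]
 [-0.001 -0.322  0.947 -0.143]
 [ 0.     0.     0.     1.   ]] 339.45805492658405
(np.float64(314.58573686668564), np.float64(315.23471211587355)) (np.float64(235.6946686376429), np.float64(279.09356792737543)) (np.float64(191.44200781694923), np.float64(209.34295733027037))
```

View pics/w1.png

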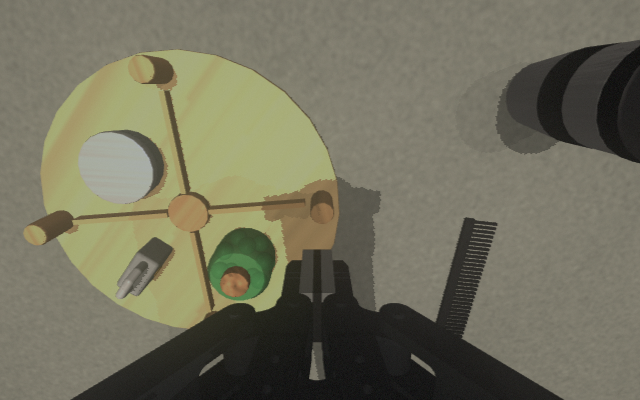

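Call:
drive_tool:
  commands:
    - {"tx": -1,"ty": -0.8,"tz": 0,"rx": 0,"ry": 0,"rz": 0,"grip": 1}
    - {"tx": -1,"ty": -0.8,"tz": 0,"rx": 0,"ry": 0,"rz": 0,"grip": 1}
    - {"tx": -1,"ty": -0.8,"tz": 0,"rx": 0,"ry": 0,"rz": 0,"grip": 1}
    - {"tx": -1,"ty": -0.8,"tz": 0,"rx": 0,"ry": 0,"rz": 0,"grip": 1}
    - {"tx": -1,"ty": -0.8,"tz": 0,"rx": 0,"ry": 0,"rz": 0,"grip": 1}
    - {"tx": 0,"ty": 0,"tz": 0,"rx": 0,"ry": 0,"rz": 0,"grip": 1}
    - {"tx": 0,"ty": 0,"tz": 0,"rx": 0,"ry": 0,"rz": 0,"grip": 1}

```text
clock: 11.2
tcp_pos: [0.501, -0.2809, 0.2133]
orientation: [-3.084, 0.598, -0.001]
contact_force: [-0.4, 0.5, 0.8]
grip_width: 0.0001
```

```bash
cat > ortho.py <<'E'
from w import *
def ortho(g,z,x0,x1,y0,y1,n):
    xs=np.arange(x0,x1,.001/n); ys=np.arange(y0,y1,.001/n); X,Y=np.meshgrid(xs,ys,indexing="ij")
    P=np.stack([X,Y,np.full_like(X,z),np.ones_like(X)],-1)@np.linalg.inv(np.array(g["T"])).T
    U=(g["fx"]*P[...,0]/P[...,2]+g["cx"]).astype(np.float32);V=(g["fy"]*P[...,1]/P[...,2]+g["cy"]).astype(np.float32)
    return cv2.remap(g["frame"],U,V,cv2.INTER_LINEAR)
E
python3 - <<'E'
from ortho import *
import pickle
g=wrist(); cv2.imwrite("pics/w2.png",g["frame"]); pickle.dump(g,open("w2.pkl","wb"))
E
```

```text
(no output)
```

View pics/w2.png

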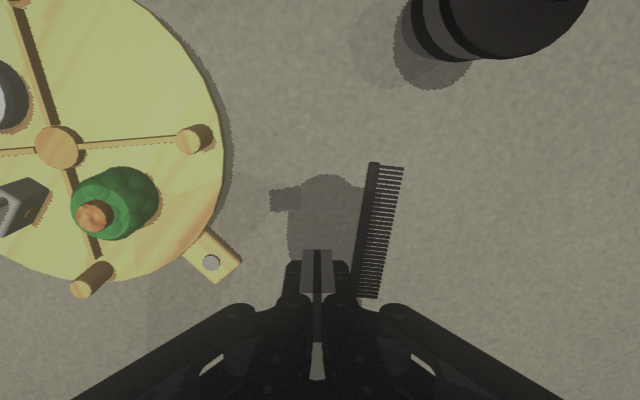

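```bash
python3 - <<'E'
from ortho import *
import pickle
g=pickle.load(open("w2.pkl","rb"))
a=ortho(g,.016,.40,.50,-.19,-.06,4); cv2.imwrite("pics/o16.png",a)
b=ortho(g,.036,.44,.72,-.23,.03,2); cv2.imwrite("pics/o36.png",b)
cv2.imwrite("pics/o90.png",ortho(g,.099,.50,.60,-.15,-.05,4))
c=cv2.resize(g["frame"][60:300,0:260],None,fx=3,fy=2.45);
E
```

```text
(no output)
```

View pics/o16.png

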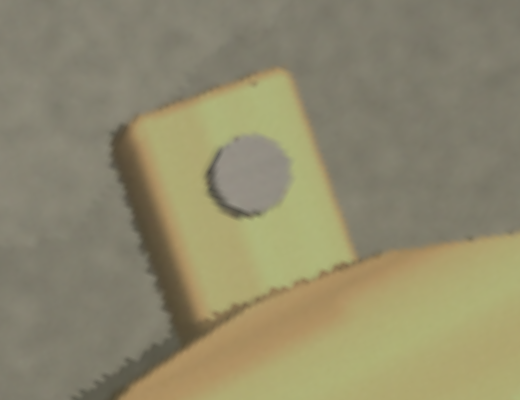

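View pics/o36.png

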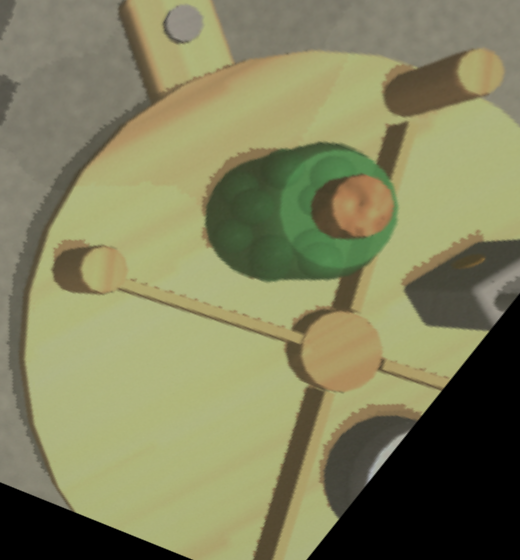

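View pics/o90.png

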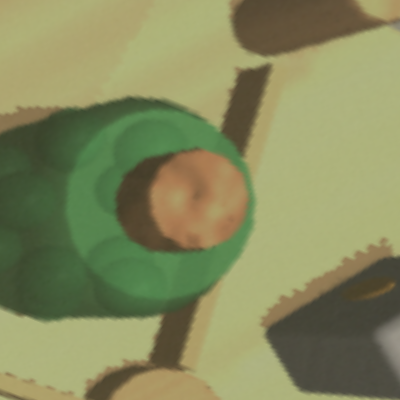

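Call:
drive_tool:
  commands:
    - {"tx": 0.92,"ty": 0.67,"tz": 0,"rx": 0,"ry": 0,"rz": 0,"grip": 1}
    - {"tx": 0.92,"ty": 0.67,"tz": 0,"rx": 0,"ry": 0,"rz": 0,"grip": 1}
    - {"tx": 0.92,"ty": 0.67,"tz": 0,"rx": 0,"ry": 0,"rz": 0,"grip": 1}
    - {"tx": 0.92,"ty": 0.67,"tz": 0,"rx": 0,"ry": 0,"rz": 0,"grip": 1}
    - {"tx": 0.92,"ty": 0.67,"tz": 0,"rx": 0,"ry": 0,"rz": 0,"grip": 1}
    - {"tx": 0.92,"ty": 0.67,"tz": 0,"rx": 0,"ry": 0,"rz": 0,"grip": 1}
    - {"tx": 0,"ty": 0,"tz": 0,"rx": 0,"ry": 0,"rz": 0,"grip": 1}
    - {"tx": 0,"ty": 0,"tz": -1,"rx": 0,"ry": 0,"rz": 0,"grip": 1}
    - {"tx": 0,"ty": 0,"tz": -1,"rx": 0,"ry": 0,"rz": 0,"grip": 1}
    - {"tx": 0,"ty": 0,"tz": -1,"rx": 0,"ry": 0,"rz": 0,"grip": 1}

```text
clock: 12.5
tcp_pos: [0.6107, -0.2017, 0.1528]
orientation: [3.083, -0.6, -0.0]
contact_force: [0.4, 0.1, 0.1]
grip_width: -0.0
```

Call:
drive_tool:
  commands:
    - {"tx": 0,"ty": 0,"tz": -1,"rx": 0,"ry": 0,"rz": 0,"grip": 1}
    - {"tx": 0,"ty": 0,"tz": -1,"rx": 0,"ry": 0,"rz": 0,"grip": 1}
    - {"tx": 0,"ty": 0,"tz": -1,"rx": 0,"ry": 0,"rz": 0,"grip": 1}
    - {"tx": 0,"ty": 0,"tz": -1,"rx": 0,"ry": 0,"rz": 0,"grip": 1}
    - {"tx": 0,"ty": 0,"tz": -1,"rx": 0,"ry": 0,"rz": 0,"grip": 1}
    - {"tx": 0,"ty": 0,"tz": 0,"rx": 0,"ry": 0,"rz": 0,"grip": 1}

```text
clock: 13.25
tcp_pos: [0.6102, -0.2001, 0.0511]
orientation: [-3.084, 0.597, 0.006]
contact_force: [-0.7, -0.2, -0.2]
grip_width: -0.0004
```

Call:
drive_tool:
  commands:
    - {"tx": -0.3,"ty": 0.01,"tz": 0,"rx": 0,"ry": 0,"rz": -0.2,"grip": 1}
    - {"tx": -0.25,"ty": 0.02,"tz": 0,"rx": 0,"ry": 0,"rz": -0.2,"grip": 1}
    - {"tx": -0.2,"ty": 0.02,"tz": 0,"rx": 0,"ry": 0,"rz": -0.2,"grip": 1}
    - {"tx": -0.15,"ty": 0.02,"tz": 0,"rx": 0,"ry": 0,"rz": 0,"grip": 1}
    - {"tx": -0.12,"ty": 0.02,"tz": 0,"rx": 0,"ry": 0,"rz": 0,"grip": 1}
    - {"tx": -0.1,"ty": 0.02,"tz": 0,"rx": 0,"ry": 0,"rz": 0,"grip": 1}
    - {"tx": -0.1,"ty": 0.02,"tz": 0,"rx": 0,"ry": 0,"rz": 0,"grip": 1}
    - {"tx": -0.08,"ty": 0.01,"tz": 0,"rx": 0,"ry": 0,"rz": 0,"grip": 1}
    - {"tx": -0.07,"ty": 0.01,"tz": 0,"rx": 0,"ry": 0,"rz": 0,"grip": 1}
    - {"tx": 0,"ty": 0,"tz": 0,"rx": 0,"ry": 0,"rz": 0,"grip": 1}

```text
clock: 14.5
tcp_pos: [0.5838, -0.1975, 0.0532]
orientation: [3.056, -0.726, -0.001]
contact_force: [-0.8, 0.4, -1.0]
grip_width: -0.0
```

Call:
drive_tool:
  commands:
    - {"tx": 0.3,"ty": -0.1,"tz": 0,"rx": 0,"ry": 0,"rz": 0,"grip": 1}
    - {"tx": 0,"ty": 0,"tz": 1,"rx": 0,"ry": 0,"rz": 0,"grip": 1}
    - {"tx": 0,"ty": 0,"tz": 1,"rx": 0,"ry": 0,"rz": 0,"grip": 1}
    - {"tx": 0,"ty": 0,"tz": 1,"rx": 0,"ry": 0,"rz": 0,"grip": 1}
    - {"tx": 0,"ty": 0,"tz": 1,"rx": 0,"ry": 0,"rz": 0,"grip": 1}
    - {"tx": 0,"ty": 0,"tz": 1,"rx": 0,"ry": 0,"rz": 0,"grip": 1}
    - {"tx": 0,"ty": 0,"tz": 1,"rx": 0,"ry": 0,"rz": 0,"grip": 1}
    - {"tx": 0,"ty": 0,"tz": 1,"rx": 0,"ry": 0,"rz": 0,"grip": 1}
    - {"tx": 0,"ty": 0,"tz": 1,"rx": 0,"ry": 0,"rz": 0,"grip": 1}
    - {"tx": 0,"ty": 0,"tz": 0,"rx": 0,"ry": 0,"rz": 0,"grip": 1}

```text
clock: 15.75
tcp_pos: [0.5912, -0.1999, 0.2162]
orientation: [-3.056, 0.726, -0.007]
contact_force: [-0.5, 0.3, 0.5]
grip_width: 0.0002
```

Call:
drive_tool:
  commands:
    - {"tx": -0.9,"ty": -0.8,"tz": 0,"rx": 0,"ry": 0,"rz": 0,"grip": 1}
    - {"tx": -0.9,"ty": -0.8,"tz": 0,"rx": 0,"ry": 0,"rz": 0,"grip": 1}
    - {"tx": -0.9,"ty": -0.8,"tz": 0,"rx": 0,"ry": 0,"rz": 0,"grip": 1}
    - {"tx": -0.9,"ty": -0.8,"tz": 0,"rx": 0,"ry": 0,"rz": 0,"grip": 1}
    - {"tx": -0.9,"ty": -0.8,"tz": 0,"rx": 0,"ry": 0,"rz": 0,"grip": 1}
    - {"tx": 0,"ty": 0,"tz": 0,"rx": 0,"ry": 0,"rz": 0,"grip": 1}
    - {"tx": 0,"ty": 0,"tz": 0,"rx": 0,"ry": 0,"rz": 0,"grip": 1}

```text
clock: 16.62
tcp_pos: [0.5001, -0.2794, 0.2133]
orientation: [-3.056, 0.726, -0.0]
contact_force: [0.8, -0.3, -0.5]
grip_width: -0.0001
```

```bash
python3 - <<'E'
from ortho import *
import pickle
g=wrist(); cv2.imwrite("pics/w3.png",g["frame"]); pickle.dump(g,open("w3.pkl","wb"))
a=ortho(g,.036,.40,.72,-.23,.03,2); cv2.imwrite("pics/o36b.png",a)
b=ortho(g,.099,.50,.60,-.15,-.05,4);c=ortho(g,.016,.40,.50,-.19,-.06,4);cv2.imwrite("pics/ob.png",np.hstack([c[:400],b]) if c.shape[0]==b.shape[0] else c)
E
python3 meas.py p3
```

```text
scene axis [ 0.6143 -0.069   0.1496]
 pegs [([0.496, -0.018, 0.075], 156.8, 40), ([0.565, -0.19, 0.075], -112.3, 38), ([0.668, 0.052, 0.075], 66.2, 44), ([0.738, -0.121, 0.075], -22.8, 48)]
 tongue n 125 centroid [ 0.4421 -0.1324] ang -159.8 r 0.1835
  jarbody [ 0.5461 -0.0939] ang -159.93 r 0.0727
  cork [ 0.5488 -0.0943] ang -158.87 r 0.0702
  jar ztop 0.091 257 51
side axis [ 0.6137 -0.0672  0.1499]
 pegs [([0.733, -0.117, 0.075], -22.8, 35), ([0.562, -0.187, 0.074], -113.5, 36), ([0.664, 0.056, 0.075], 67.9, 48), ([0.491, -0.014, 0.075], 156.4, 49)]
 tongue n 162 centroid [ 0.442  -0.1246] ang -161.52 r 0.181
  jarbody [ 0.5469 -0.0942] ang -158.0 r 0.0721
  cork [ 0.5452 -0.0897] ang -161.85 r 0.0721
  jar ztop 0.092 315 52
```

View pics/o36b.png

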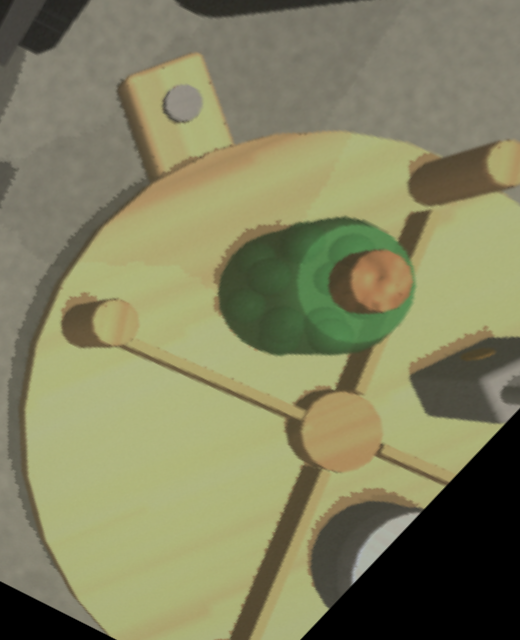

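View pics/ob.png

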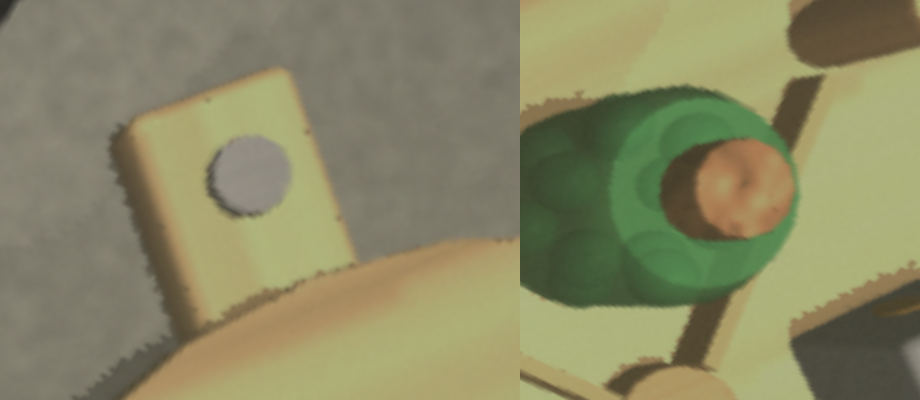

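```bash
python3 - <<'E'
from ortho import *
import pickle
from meas import circ
for f in ("w2.pkl","w3.pkl"):
    g=pickle.load(open(f,"rb")); n=2
    a=ortho(g,.036,.40,.78,-.25,.05,n); hsv=cv2.cvtColor(a,cv2.COLOR_BGR2HSV)
    m=((hsv[...,1]>70)&(hsv[...,0]>10)&(hsv[...,0]<35)).astype(np.uint8)
    pts=[]
    # outermost tray pixel along rays, excluding tongue and peg angles
    A=np.array([.615,-.068])
    for deg in np.arange(-200,-60,1.):
        if -172<deg<-148: continue
        t=np.radians(deg)
        for R in np.arange(.165,.135,-.0002):
            p=A+R*np.array([np.cos(t),np.sin(t)]); i,j=((p-[.40,-.25])*1000*n).round().astype(int)
            if 0<=i<a.shape[0] and 0<=j<a.shape[1] and m[i,j] : pts.append(p);break
    c=circ(np.array(pts)); c2=circ(np.array(pts),.150); print(f,len(pts),c,c2)
    T=np.array([.4243,-.1373])
    cork={"w2.pkl":[.55,-.10],"w3.pkl":[.54725,-.0935]}[f]
    for q in (c[:2],c2): print([np.degrees(np.arctan2(*(np.array(z)-q)[::-1])).round(2) for z in (T,cork)])
    # numeric cork centroid at z=.099
    b=ortho(g,.099,.50,.60,-.15,-.05,4);h=cv2.cvtColor(b,cv2.COLOR_BGR2HSV)
    k=((h[...,0]<14)&(h[...,1]>90)&(h[...,2]>120)).astype(np.uint8);k=cv2.morphologyEx(k,cv2.MORPH_OPEN,np.ones((25,25)))
    i,j=np.nonzero(k[:300]); print("cork",.50+i.mean()/4000,-.15+j.mean()/4000,len(i))
E
```

```text
w2.pkl 117 [ 0.6138511  -0.07113966  0.14863127] [ 0.61498019 -0.06986556]
[np.float64(-160.76), np.float64(-155.68)]
[np.float64(-160.52), np.float64(-155.12)]
cork nan nan 0
w3.pkl 117 [ 0.6136844  -0.07165219  0.14834995] [ 0.61506047 -0.07012698]
[np.float64(-160.88), np.float64(-161.8)]
[np.float64(-160.6), np.float64(-160.98)]
cork nan nan 0<stdin>:24: RuntimeWarning: Mean of empty slice.
  ret = ret.dtype.type(ret / rcount)
```

```bash
python3 - <<'E'
from h import *
g=cv2.imread("pics/scene_p3.png")[120:320,120:420]; b=cv2.imread("pics/side_p3.png")[80:280,200:420]
cv2.imwrite("pics/fin.png",cv2.resize(np.hstack([g,b]),None,fx=1.5,fy=1.5,interpolation=cv2.INTER_CUBIC))
E
```

```text
(no output)
```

View pics/fin.png

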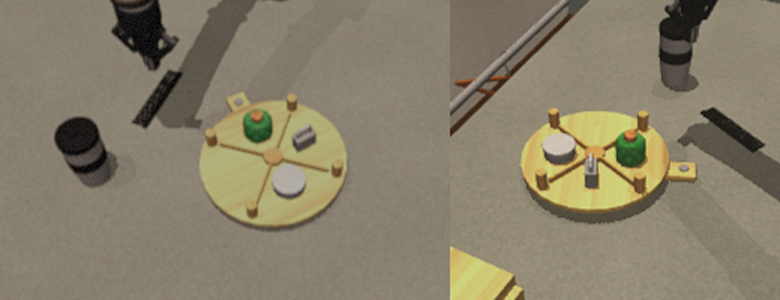

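The jar stands on the line from the hub to the tongue in both views. The padlock and tin are upright, the mug and comb look unmoved, and the arm is clear.

```bash
python3 -c "
from h import *
print(workorder.hand_in(), status.get_obs()['clock'])"
```

```text
the job is handed in; nothing more can be done
the job is handed in; nothing more can be done
```

The green marble jar now stands at the front in line with the tongue, and the job is handed in. I turned the tray about 60° clockwise by pushing one rim peg with the closed fingertips from the empty pocket. It took one long push in two stages and one small correction. I then lifted clear, with about 17 s on the clock at my last checks.

- **Alignment:** the jar measures −158° to −162° about the axis, mean about −160°. The tongue measures −160° to −161.5° depending on the view. The remaining error is about 1°, or 1–2 mm sideways at the jar.
- **Disagreements between measurements:**
  - The side camera gave a tongue angle about 1.5° further round than the other two cameras, probably because it also saw the tongue's side face.
  - The jar sits about 2° off the middle of its pocket, as it did at the start, so I lined up the jar rather than the pocket.
  - My automatic cork finder failed, so I read the cork's position by eye from the rectified wrist picture.
- **Other objects:** the last pictures show the padlock and tin standing upright and the mug and comb apparently unmoved. I did not re-measure the cabinet door, but the arm never went near it. Contact forces stayed around 1 N in every reading.

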